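# Seat the cell-holder plate on its locating pins

## Task

The photometer's cell-holder plate has been put down askew, resting on the tips of the two locating pins of its mounting bench. With your fingertips, push the plate sideways until both its holes drop over the pins and it lies flat on the bench. Do not lift the plate or touch the black cell holder on top of it, leave everything else where it is, and finish with your hand clear.

Things in the scene. Friction and masses are not known exactly. Their poses are not given: they have to be found in the camera images.
- bench: Fixed flat dark steel mounting bench 18 mm thick, spanning x -72.5 to 72.5 and y -145 to 165 mm of its frame. Origin on the table under the place where the plate's centre belongs: the seated plate has x = y = 0, z = 18 mm and the same axes as the bench. x points roughly away from the robot, y to the robot's left (yaw within 0.36 rad), z up.
- pin0 (a point): Tip of the locating pin on the bench at x -25, y -35 mm of the bench frame. Both pins are of steel, 12 mm across and 12 mm high above the bench top, the upper 5 mm tapering to 4 mm across.
- pin1 (a point): Tip of the other, equal pin, at x -25, y +35 mm of the bench frame.
- rail (a point): Top front edge of the bench's aluminium back rail, 14 mm high above the bench top, running along y from -125 to 145 mm, front face at x 51.2 mm of the bench frame. The seated plate's far edge is 1.2 mm in front of it: a plate pushed square against it has its holes in line with the pins and can be slid along it.
- plate: Loose aluminium plate 100 (x) x 160 (y) x 10 mm, 0.43 to 0.7 kg with its cell holder. Origin at the centre of its underside, z up. It starts tilted 0.16 to 0.2 rad, its underside on both pin tips, its far (+x) long edge down on the bench, its near edge about 16 mm up; off by 22 to 42 mm to the bench's +y, 4 to 10 mm to -x, yaw within 0.08 rad. Slides with a few newtons.
- hole0 (a point): Centre of the lower mouth of a round through hole 15 mm across, at x -25, y -35 mm of the plate frame; it belongs over pin0. The plate falls flat by itself when both holes come within about 4 mm of their pins.
- hole1 (a point): The same for the other hole, at x -25, y +35 mm of the plate frame; it belongs over pin1. A push on the plate's +y edge level with its centre of mass (about x 5 mm) hardly turns the plate.
- cell_block: Black cell holder with four square wells fixed on top of the plate, 26 (x) x 90 (y) x 38 mm high, its centre at x 22, y 0 mm of the plate frame. Origin at the centre of its underside. Not to be touched.
- thumb_nut0: Loose brass thumb nut, 18 mm across and high, standing on the bench near its -y end; leave alone.
- thumb_nut1: Another such thumb nut, beside it; leave alone.
- bottle: Amber bottle 48 mm across, 85 mm high, origin at its foot, standing on the table off the bench's -y end; leave alone.
- beaker: Glass beaker 56 mm across, 65 mm high, origin at its foot, on the table at the near right of the bench; leave alone.
- rack: White cuvette rack 60 x 110 x 30 mm, on the table behind the rail; leave alone.
- screwdriver: Grey-handled screwdriver, 170 mm long, lying on the table behind the rail; leave alone.
- tray: Small open white tray 90 x 70 x 25 mm, on the table off the bench's +y end; leave alone.

How it is judged (in metres and radians):
At the end, for the whole second after the job is handed in: The plate lies flat on the bench with both holes over the pins: its origin within 3 mm in x and y of the bench's origin and its underside less than 2.5 mm above the bench top, tilted less than 0.03 rad, its yaw within 0.08 rad of the bench's, at rest (x of plate in the frame of bench between -0.003 and 0.003 m and y of plate in the frame of bench between -0.003 and 0.003 m and z of plate in the frame of bench below 0.0205 m and angle between plate's own z axis and vertical below 0.03 rad and angle between the y axis of plate and the y axis of bench, either way round below 0.08 rad and linear speed of plate below 0.01 m/s); the robot touches nothing.
It fails at once if the plate is lifted off the bench (its underside's centre more than 25 mm above the bench top) or tipped beyond 0.35 rad (z of plate in the frame of bench above 0.043 m or angle between plate's own z axis and vertical above 0.35 rad).
It fails at once if the fingers touch (or grip) the cell holder on the plate with more than 1 N (contact force between the fingers and cell_block above 1 N).
It fails at once if something else on the bench or beside it is shifted by more than 15 mm (distance of any of thumb_nut0, thumb_nut1, bottle, rack, screwdriver, tray, beaker from where it was at the start of the episode above 0.015 m).
It also fails if it takes over 51 s, if anything falls off the work surface, if the arm or the gripper's body presses on something with over 40 N, if the wrist force passes 120 N, or if a joint passes its speed limit or range.

## Robot

A 6-joint arm with a two-finger parallel gripper is mounted at the origin on the work surface. World frame = base frame: x ahead of the robot, y to its left, z up, the work surface at z = 0. Lengths are in m, angles in degrees, forces in N, time in s.
With the tool pointing down it reaches from about 0.3 to 0.75 m from the base axis. Payload 8.5 kg.
Tool frame: the origin (TCP) lies on the centre line of the jaws, within the pads' length; the fingertips stand 11 mm ahead of it and the grasp point (between the pads) lies 8 mm behind it; z points along the fingers, y is the line along which they close (so a half turn about z gives the same grasp; the last joint's range is limited). The gripper opens to 85 mm and grips with 20 to 120 N. Pads are 22 mm wide; open, the fingers measure 114 mm over their backs; the gripper's body (76 mm by 85 mm) begins 54 mm behind the grasp point. The pads swing forward as they close: fully open they stand 13 mm farther back than shut.
Start: joints at [51.205, 21.807, 74.336, -0, 83.858, -12.336], TCP at [0.245, 0.492, 0.242] pointing down, gripper open.
Joint ranges: [-178.18, 178.18], [-50.72, 133.34], [12.68, 142.11], [-81.47, 261.47], [9.98, 163.14], [-165.26, 165.26]. Speed limits (degrees/s): [136.94, 136.94, 180, 180, 180, 180].

## Interface

Orientations are given as a 3x3 rotation matrix whose columns are the frame's x, y, z axes.
In Python, from rig import env, get_image, observe, close_job gives the robot as it stands (env), with the cameras as plain functions, the readings as plain functions and the job as plain functions.
- The arm moves only by the shell command python3 nudge.py [FORCE], which reads ROWS from standard input. ROWS is a JSON list of rows, 1 to 10 of them, each written [[dx, dy, dz], turn, opening]: dx, dy, dz in m, then a turn about the tool's z in degrees, then the finger opening in m; each row shifts and turns the commanded pose from where the row before left it, along the tool's axes as they then stand; what a row does not reach is not made up. A row lasts 1/10 s, in which the tool goes at most 0.05 m and 8.59 degrees, less where a joint would pass 70% of its speed; a pose out of reach is approached as far as the arm can. The fingers move at their own pace and stop on an object; FORCE is the grip in N (left out, the last holds). Time passes only in rows, so rows that do not move let the fingers close. It prints the time, the measured TCP pose, the force, the opening and the grip force at its end. Input that does not fit is refused with a message, and nothing moves.
- observe(): the state, without advancing time (a new reading comes with each control period).
- get_image(name): name is "side" or "top" or "wrist"; returns a dict with "pixels" (384x512x3 uint8, red, green, blue), "K" (3x3 intrinsics, pixels), "extrinsics" (4x4, takes a point from world to camera coordinates). Camera axes: x right, y down, z forward; pixel columns grow to the right and rows downward; lengths in m; the calibration is good to about 2 mm. A picture is of the moment at which its call begins. There is no depth.
- close_job(): hands the job in; it is judged then, once.
The state is a dict: "time_s": time; "q": joint angles; "qvel": joint speeds; "joint_efforts": joint torques, N m; "position": TCP position; "tool_rot": TCP orientation; "ft_force": force on the tool from outside, world axes, zero at the start; "wrist_torque": the same for the moment, N m; "grip_width": finger opening in m; "gripper_force": force on a finger pad.
Only numpy, scipy, OpenCV 4.12 (cv2) and the standard library are available. Lean on these libraries where they do the work, as an engineer would, in place of code of your own. Each camera call takes 0.05 s, during which the arm holds its last target. There are 200 camera calls.

## Working session

There is one attempt and no reset: what is moved stays moved. The work goes in short steps, Python scripts to look and compute and a shell command to move; the robot and the scene stay as the last step left them, time stands still between calls to the robot, and variables do not carry over. Pictures are saved under pics/ and viewed, at most 10 in all, crops included, and the job is handed in when it is done.

```bash
mkdir -p pics; ls
python3 - <<'E'
from rig import env, get_image, observe, close_job
import cv2,numpy as np
np.set_printoptions(precision=4,suppress=True)
for n in("top","side"):
    d=get_image(n);cv2.imwrite(f"pics/{n}0.png",d["pixels"][...,::-1]);np.savez(f"pics/{n}.npz",K=d["K"],E=d["extrinsics"]);print(n,d["K"],d["extrinsics"])
s=observe();print(s["position"],s["tool_rot"],s["grip_width"],s["time_s"])
E
```

```text
nudge.py
pics
rig.py
top [[348.0317   0.     260.3747]
 [  0.     348.0317 195.1159]
 [  0.       0.       1.    ]] [[-0.016  -0.9999  0.0029  0.0022]
 [-0.9928  0.0156 -0.1186  0.5718]
 [ 0.1185 -0.0047 -0.9929  0.8645]
 [ 0.      0.      0.      1.    ]]
side [[401.7099   0.     257.0129]
 [  0.     401.7099 197.5219]
 [  0.       0.       1.    ]] [[ 0.9433 -0.3316  0.0124 -0.5077]
 [-0.1768 -0.5339 -0.8269  0.149 ]
 [ 0.2808  0.7778 -0.5623  0.8413]
 [ 0.      0.      0.      1.    ]]
[0.2449 0.4922 0.2418] [[-0.8952  0.4456 -0.0008]
 [ 0.4456  0.8952 -0.001 ]
 [ 0.0003 -0.0013 -1.    ]] 0.08548295464544893 0.1
```

View pics/top0.png

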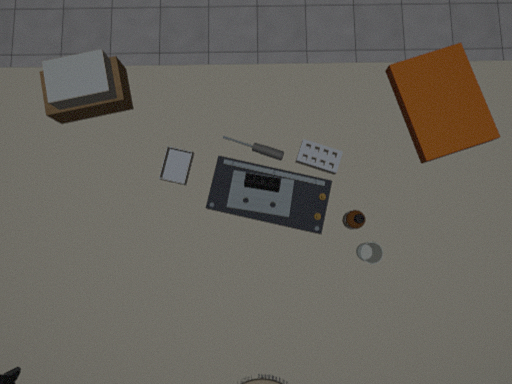

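View pics/side0.png

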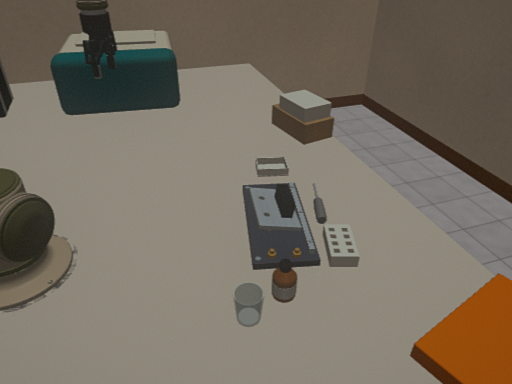

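Top view: bench corners are roughly (219,157), (331,181), (321,233), (207,209), with the plate at (230–293, 170–216). In the side view the bench is around (242–315, 183–265). I'll zoom in to measure.

```bash
cat > h.py <<'E'
import numpy as np,cv2
np.set_printoptions(precision=4,suppress=True)
def cal(n):
    d=np.load(f"pics/{n}.npz");return d["K"],d["E"]
def ray(n,uv,z):
    K,E=cal(n);R=E[:3,:3];c=-R.T@E[:3,3];d=R.T@np.linalg.inv(K)@[uv[0],uv[1],1];return c+d*(z-c[2])/d[2]
def proj(n,P):
    K,E=cal(n);P=np.atleast_2d(P);q=(P@E[:3,:3].T+E[:3,3])@K.T;return q[:,:2]/q[:,2:]
E
python3 - <<'E'
from h import *
im=cv2.imread("pics/top0.png")[150:240,200:340]
im=cv2.convertScaleAbs(cv2.resize(im,None,fx=5.6,fy=5.6,interpolation=cv2.INTER_CUBIC),alpha=1.8)
cv2.imwrite("pics/c0.png",im)
for p in [(219,157),(331,181),(321,233),(207,209)]:print(ray("top",p,.018))
E
```

```text
[0.6776 0.1015 0.018 ]
[ 0.6084 -0.1942  0.018 ]
[ 0.4722 -0.1627  0.018 ]
[0.5394 0.1331 0.018 ]
```

View pics/c0.png

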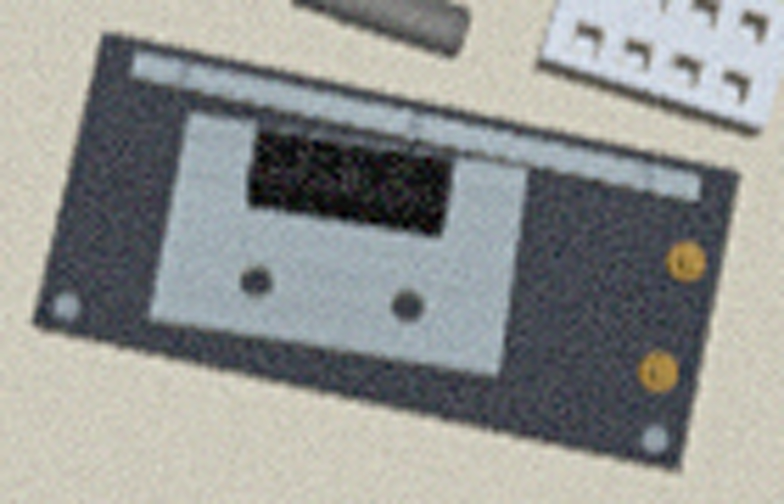

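The crop shows bench corners at (102,34), (740,172), (682,470), (34,325). The plate's top corners are at (188,113), (528,165), (500,376), (150,318), and its holes at (256,282) and (407,306). Next I'll fit the poses.

```bash
cat > fit.py <<'E'
from h import *
from scipy.optimize import least_squares
from scipy.spatial.transform import Rotation as Ro
def bench(p,P): return Ro.from_euler('z',p[2]).apply(P)+[p[0],p[1],0]
def plate(q,P): # in bench
    return Ro.from_euler('ZY',[q[2],q[3]]).apply(P)+[q[0],q[1],.018+.05*np.sin(q[3])]
BC=np.array([[.0725,.165,.018],[.0725,-.145,.018],[-.0725,-.145,.018],[-.0725,.165,.018]])
PC=np.array([[.05,.08,.01],[.05,-.08,.01],[-.05,-.08,.01],[-.05,.08,.01],[-.025,.035,.01],[-.025,-.035,.01]])
c=lambda a:(np.array(a)+.5)/5.6-.5+[200,150]
if __name__=="__main__":
    ub=c([(102,34),(740,172),(682,470),(34,325)]);up=c([(188,113),(528,165),(500,376),(150,318),(256,282),(407,306)])
    r=least_squares(lambda p:(proj("top",bench(p,BC))-ub).ravel(),[.57,-.02,-.22]);b=r.x;print(b,r.fun)
    r=least_squares(lambda q:np.r_[(proj("top",bench(b,plate(q,PC)))-up).ravel(),(q[3]-.18)*20],[0,.03,0,.18]);print(r.x,r.fun)
    np.save("b.npy",b);np.save("q.npy",r.x)
    # cross-check in side view
    im=cv2.imread("pics/side0.png");im=cv2.resize(im[170:280,225:335],None,fx=5.4,fy=5.4,interpolation=cv2.INTER_CUBIC);im=cv2.convertScaleAbs(im,alpha=1.5)
    for P in (bench(b,BC),bench(b,plate(r.x,PC))):
        for u in proj("side",P): cv2.circle(im,tuple(int(v) for v in (u+.5-[225,170])*5.4-.5),3,(0,0,255),-1)
    cv2.imwrite("pics/c1.png",im)
E
python3 fit.py
```

```text
[ 0.5741 -0.0394 -0.233 ] [ 0.0945 -0.5219  0.3624 -0.3698  0.0334  0.3113 -0.4842  0.5316]
[-0.0056  0.032   0.0588  0.1694] [ 0.1338  0.1863 -0.2187  0.419  -0.2575 -0.3953 -0.0387  0.0325  0.1566
 -0.1123  0.2254 -0.1002 -0.2127]
```

View pics/c1.png

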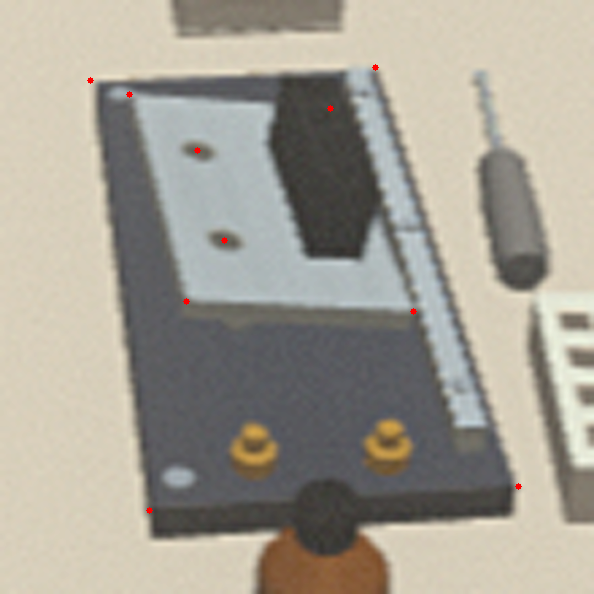

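Side-view reprojection agrees to about 1 px. The plate is at x −5.6, y +32 mm with yaw +3.4°. First I'll align the tool with the bench and close the fingers, then go to the near side.

```bash
cat > st.py <<'E'
from h import *
from rig import env, get_image, observe, close_job
s=observe();b=np.load("b.npy");R=np.array([[np.cos(b[2]),np.sin(b[2])],[-np.sin(b[2]),np.cos(b[2])]])
p=s["position"];print("TCP bench mm",R@(p[:2]-b[:2])*1000,"z",p[2]*1000,"F bench",R@s["ft_force"][:2],s["ft_force"][2],"tooly yaw err deg",np.degrees(np.arctan2(s["tool_rot"][1,1],s["tool_rot"][0,1])-np.pi/2-b[2]),"w",s["grip_width"],"t",s["time_s"])
E
echo '[[[0,0,0],-6.5,0],[[0,0,0],-6.6,0],[[-0.03,-0.035,0],0,0],[[-0.03,-0.035,0],0,0],[[-0.03,-0.035,0],0,0],[[-0.03,-0.035,0],0,0],[[-0.03,-0.035,0],0,0],[[-0.03,-0.035,0],0,0],[[-0.03,-0.035,0],0,0],[[-0.03,-0.035,0],0,0]]' | python3 nudge.py 20; python3 st.py
```

```text
time_s: 1.1
position: [0.4142, 0.1627, 0.2422]
tool_rot: [[-0.973, 0.231, -0.0], [0.231, 0.973, 0.0], [0.0, -0.0, -1.0]]
ft_force: [1.4, 0.7, 0.5]
grip_width: 0.0
gripper_force: 0.0
TCP bench mm [-202.2122  159.7113] z 242.24343975510106 F bench [1.1767 0.9587] 0.531596679291057 tooly yaw err deg -0.010235837564450102 w 2.4767334837815652e-05 t 1.1
```

```bash
echo '[[[-0.028,-0.03,0],0,0],[[-0.028,-0.03,0],0,0],[[-0.028,-0.03,0],0,0],[[-0.028,-0.03,0],0,0],[[0,0,0.04],0,0],[[0,0,0.04],0,0],[[0,0,0.04],0,0],[[0,0,0.04],0,0],[[0,0,0.041],0,0],[[0,0,0],0,0]]' | python3 nudge.py >/dev/null; python3 st.py
echo '[[[-0.004,0,0],0,0],[[-0.004,0,0],0,0],[[-0.004,0,0],0,0],[[-0.002,0,0],0,0],[[-0.002,0,0],0,0],[[0,0,0],0,0]]' | python3 nudge.py>/dev/null; python3 st.py
```

```text
TCP bench mm [-93.6453  41.1356] z 37.44507496813091 F bench [-0.5307  0.5375] 1.112400206480237 tooly yaw err deg -0.01993854982779305 w 2.716390267687119e-05 t 2.1
TCP bench mm [-74.6557  41.3397] z 41.671646123522336 F bench [-0.0804 -0.9699] -0.3192761252769877 tooly yaw err deg -0.01236109077233233 w -0.0001508861798909005 t 2.7
```

```bash
echo '[[[-0.002,0,0],0,0],[[-0.002,0,0],0,0],[[-0.002,0,0],0,0],[[-0.002,0,0],0,0],[[0,0,0],0,0]]' | python3 nudge.py>/dev/null; python3 st.py
echo '[[[-0.001,0,0],0,0],[[-0.001,0,0],0,0],[[-0.001,0,0],0,0],[[0,0,0],0,0]]' | python3 nudge.py>/dev/null; python3 st.py
python3 - <<'E'
from h import *
from rig import env, get_image, observe, close_job
a=get_image("top");b=get_image("wrist")
np.savez("pics/wrist.npz",K=b["K"],E=b["extrinsics"])
A=cv2.resize(a["pixels"][150:240,200:340,::-1],None,fx=3.2,fy=3.2,interpolation=cv2.INTER_CUBIC)
B=cv2.resize(b["pixels"][...,::-1],(384,288))
im=np.zeros((288,832,3),np.uint8);im[:,:448]=A;im[:,448:]=B
cv2.imwrite("pics/c2.png",cv2.convertScaleAbs(im[:,:],alpha=1.5)[:, :800])
E
```

```text
TCP bench mm [-66.7105  41.311 ] z 41.28122600976336 F bench [ 0.6749 -0.3587] 0.1439796546372203 tooly yaw err deg -0.01549781175489011 w 8.614297547844829e-05 t 3.2
TCP bench mm [-64.3791  41.3987] z 41.112428212586764 F bench [-3.5822  0.9368] -1.6548518450676242 tooly yaw err deg -0.00647809061519502 w 0.00026871862971812604 t 3.6
```

View pics/c2.png

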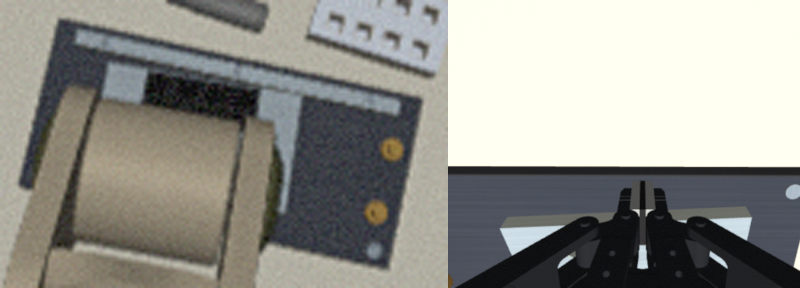

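The wrist view shows closed fingertips touching the near edge at about (640,185), with a push force of about 3.6 N. I'll keep pushing in small steps until the rail resists.

```bash
for i in 1 ; do echo '[[[-0.001,0,0],0,0],[[-0.001,0,0],0,0],[[0,0,0],0,0]]' | python3 nudge.py>/dev/null; python3 st.py;  echo '[[[-0.001,0,0],0,0],[[-0.001,0,0],0,0],[[0,0,0],0,0]]' | python3 nudge.py>/dev/null; python3 st.py; done
```

```text
TCP bench mm [-62.8709  41.7149] z 40.95284373014496 F bench [-4.8875  3.3894] -2.0122248890829137 tooly yaw err deg -0.009066963815241007 w -3.9010704172391927e-05 t 4.0
TCP bench mm [-61.8426  42.1042] z 40.682886355006275 F bench [-8.7382  6.0875] -1.561894961812706 tooly yaw err deg -0.004426841860992609 w -2.862870337659322e-05 t 4.3
```

```bash
echo '[[[-0.001,0,0],0,0],[[-0.001,0,0],0,0],[[0,0,0],0,0]]' | python3 nudge.py>/dev/null; python3 st.py;  echo '[[[-0.001,0,0],0,0],[[0,0,0],0,0]]' | python3 nudge.py>/dev/null; python3 st.py
```

```text
TCP bench mm [-60.5961  42.447 ] z 40.484125206018035 F bench [-10.273    7.5296] -0.9129179801891198 tooly yaw err deg -0.0039676636978500735 w 0.00016959658202573072 t 4.6
TCP bench mm [-59.995   42.6036] z 40.37997598388468 F bench [-10.5813   8.7745] -1.1284051157356711 tooly yaw err deg 0.0014364512051906221 w 0.0002323676819345903 t 4.8
```

```bash
echo '[[[-0.001,0,0],0,0],[[-0.001,0,0],0,0],[[0,0,0],0,0]]' | python3 nudge.py>/dev/null; python3 st.py;  echo '[[[-0.001,0,0],0,0],[[0,0,0],0,0]]' | python3 nudge.py>/dev/null; python3 st.py; echo '[[[-0.001,0,0],0,0],[[0,0,0],0,0]]' | python3 nudge.py>/dev/null; python3 st.py
```

```text
TCP bench mm [-59.1389  42.8689] z 40.147884304447054 F bench [-15.6871  10.0504] 0.1354366836397669 tooly yaw err deg 0.009286178561755265 w -7.744909326965446e-05 t 5.1
TCP bench mm [-59.0031  43.0079] z 40.03127576071883 F bench [-18.5191  10.3423] 3.21505338371642 tooly yaw err deg 0.014798425050533328 w -3.0875562383282126e-05 t 5.3
TCP bench mm [-58.8648  43.0413] z 39.90639553659588 F bench [-21.763    9.7812] 4.239071553171037 tooly yaw err deg 0.0205735399639974 w -0.00018511621070918023 t 5.5
```

The advance stalled at 21 N, so the plate is square against the rail. I'll back off and look.

```bash
echo '[[[0.01,0,0],0,0],[[0.025,0,0],0,0],[[0,0,-0.04],0,0],[[0,0,-0.02],0,0],[[-0.02,0.028,0],0,0],[[-0.025,0.028,0],0,0],[[-0.025,0.028,0],0,0],[[-0.025,0.028,0],0,0],[[0,0,0],0,0]]' | python3 nudge.py>/dev/null; python3 st.py
python3 - <<'E'
from h import *
from rig import env, get_image, observe, close_job
a=get_image("top");b=get_image("side")
A=cv2.resize(a["pixels"][150:240,200:300,::-1],None,fx=4,fy=4,interpolation=cv2.INTER_CUBIC)
B=cv2.resize(b["pixels"][180:270,235:335,::-1],None,fx=4,fy=4,interpolation=cv2.INTER_CUBIC)
cv2.imwrite("pics/c3.png",cv2.convertScaleAbs(np.hstack([A,B]),alpha=1.6))
E
```

```text
TCP bench mm [  9.9257 155.9152] z 101.44190342885848 F bench [-0.165  -0.4877] 0.46616893269190895 tooly yaw err deg 0.1012891267653165 w -0.0003006084746472637 t 6.4
```

View pics/c3.png

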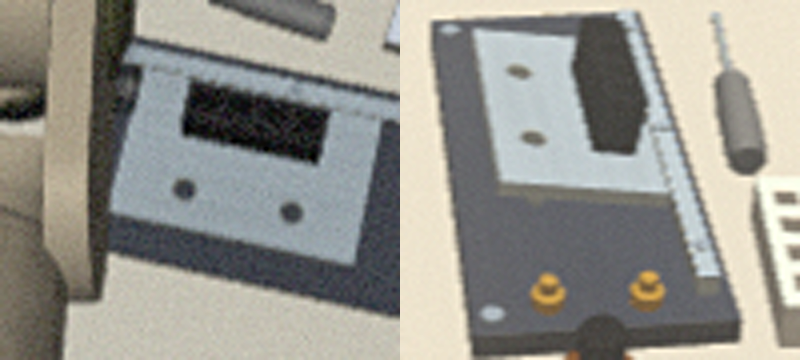

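The plate is now square along the rail: top crop holes at (184,188) and (290,211), corners at (380,117), (355,263), (110,212). I'll refit and lower at the +y side.

```bash
python3 - <<'E'
from fit import *
u=(np.array([(380,117),(355,263),(110,212),(184,188),(290,211)])+.5)/4-.5+[200,150]
b=np.load("b.npy")
r=least_squares(lambda q:np.r_[(proj("top",bench(b,plate(q,PC[1:])))-u).ravel(),(q[3]-.17)*20],[0,.03,0,.17]);print(r.x,r.fun)
E
echo '[[[0.005,0.004,0.03],0,0],[[0,0,0.036],0,0],[[0,0,0],0,0]]' | python3 nudge.py>/dev/null; python3 st.py
```

```text
[0.0005 0.0317 0.014  0.1684] [ 0.2474 -0.1344 -0.2215 -0.108  -0.6842 -0.04    0.1903  0.2661  0.4795
  0.0052 -0.032 ]
TCP bench mm [ -0.5164 155.8926] z 31.79818905698883 F bench [-0.4131  0.3204] 0.7105953284274722 tooly yaw err deg -0.059954943655546315 w -0.00048373945852411496 t 6.8
```

```bash
echo '[[[-0.004,-0.006,0],0,0],[[0,-0.006,0],0,0],[[0,-0.006,0],0,0],[[0,-0.004,0],0,0],[[0,0,0],0,0]]' | python3 nudge.py>/dev/null; python3 st.py; echo '[[[0,-0.003,0],0,0],[[0,-0.003,0],0,0],[[0,-0.003,0],0,0],[[0,-0.003,0],0,0],[[0,0,0],0,0]]' | python3 nudge.py>/dev/null; python3 st.py
```

```text
TCP bench mm [  6.299  134.6016] z 36.015816523704785 F bench [-0.6533 -0.4001] 0.4362924774274499 tooly yaw err deg -0.060624129550544345 w 6.488993319995329e-05 t 7.3
TCP bench mm [  6.02   123.3293] z 35.33055368480628 F bench [0.4604 2.6179] 0.551133375133683 tooly yaw err deg -0.02223109997379849 w 3.0403099990628035e-05 t 7.8
```

```bash
echo '[[[0,-0.003,0],0,0],[[0,-0.003,0],0,0],[[0,-0.003,0],0,0],[[0,-0.003,0],0,0],[[0,0,0],0,0]]' | python3 nudge.py>/dev/null; python3 st.py; echo '[[[0,-0.003,0],0,0],[[0,-0.003,0],0,0],[[0,-0.003,0],0,0],[[0,0,0],0,0]]' | python3 nudge.py>/dev/null; python3 st.py
python3 - <<'E'
from h import *
from rig import env, get_image, observe, close_job
a=get_image("top");b=get_image("side")
A=cv2.resize(a["pixels"][150:240,220:320,::-1],None,fx=4,fy=4,interpolation=cv2.INTER_CUBIC)
B=cv2.resize(b["pixels"][180:270,235:335,::-1],None,fx=4,fy=4,interpolation=cv2.INTER_CUBIC)
cv2.imwrite("pics/c4.png",cv2.convertScaleAbs(np.hstack([A,B]),alpha=1.6))
E
```

```text
TCP bench mm [  6.0185 110.7527] z 35.292857530069924 F bench [0.2054 1.1051] -0.37678213653353165 tooly yaw err deg -0.03135995727578592 w 0.00036643686382322686 t 8.3
TCP bench mm [  5.9993 101.7063] z 35.279871015643224 F bench [0.165  2.1443] -0.10374980951132368 tooly yaw err deg -0.030000077821827575 w -1.315772144009326e-05 t 8.7
```

View pics/c4.png

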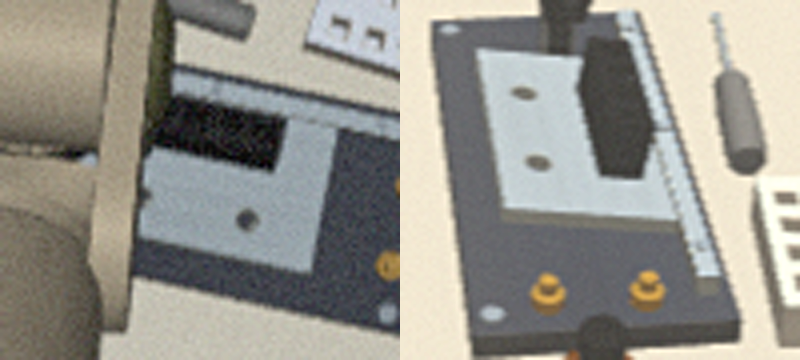

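The plate slides cleanly and is still tilted. Top crop: hole0 (246,219), corners (336,128) and (310,271). Side crop: holes (523,93) and (538,162).

Run:
```python
from fit import *
u=(np.array([(336,128),(310,271),(246,219)])+.5)/4-.5+[220,150]
v=(np.array([(123,93),(138,162)])+.5)/4-.5+[235,180]
b=np.load("b.npy")
def f(q):
    P=bench(b,plate(q,PC));return np.r_[(proj("top",P[[1,2,5]])-u).ravel(),(proj("side",P[4:])-v).ravel(),(q[3]-.17)*20]
r=least_squares(f,[0,.01,0,.17]);print(r.x,r.fun)
```

```text
[0.0005 0.0082 0.0013 0.1604] [ 0.2136 -0.5402 -0.253   0.3038  0.294   0.1849 -0.0443 -0.2247 -0.0506
 -0.1314 -0.1918]
```

```bash
echo '[[[0,-0.002,0],0,0],[[0,-0.002,0],0,0],[[0,0,0],0,0]]' | python3 nudge.py>/dev/null; python3 st.py; echo '[[[0,-0.001,0],0,0],[[0,-0.001,0],0,0],[[0,0,0],0,0]]' | python3 nudge.py>/dev/null; python3 st.py;echo '[[[0,-0.001,0],0,0],[[0,0,0],0,0]]' | python3 nudge.py>/dev/null; python3 st.py
python3 - <<'E'
from h import *
from rig import env, get_image, observe, close_job
a=get_image("top");b=get_image("side")
A=cv2.resize(a["pixels"][150:240,220:320,::-1],None,fx=4,fy=4,interpolation=cv2.INTER_CUBIC)
B=cv2.resize(b["pixels"][180:270,235:335,::-1],None,fx=4,fy=4,interpolation=cv2.INTER_CUBIC)
cv2.imwrite("pics/c5.png",cv2.convertScaleAbs(np.hstack([A,B]),alpha=1.6))
E
```

```text
TCP bench mm [ 6.0477 97.806 ] z 35.30799590498623 F bench [ 0.4163 -0.648 ] 0.007421978618028437 tooly yaw err deg -0.019275265988184385 w 7.015493480208075e-06 t 9.1
TCP bench mm [ 6.032  96.1697] z 35.34219622612006 F bench [-0.2752  2.077 ] -0.6125483542579528 tooly yaw err deg -0.016210691525643358 w -4.462546422449392e-05 t 9.4
TCP bench mm [ 6.0834 95.1159] z 35.34544573936342 F bench [ 0.2999 -0.9433] -0.08749613233196137 tooly yaw err deg -0.009749532517170123 w -0.00010716037886352036 t 9.6
```

View pics/c5.png

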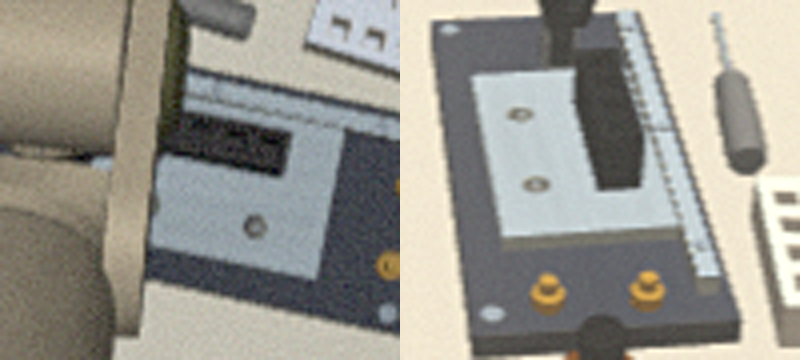

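The plate has dropped: pin tips show in both holes, top crop (256,227) and side crop (520,114), (537,184). I'll retreat +y, raise the hand, and verify.

```bash
echo '[[[0,0.01,0],0,0],[[0,0.03,0],0,0],[[0,0.02,-0.02],0,0],[[0,0,-0.045],0,0],[[0,0,-0.045],0,0],[[0,0.045,0],0,0],[[0,0.045,0],0,0],[[0,0.045,0],0,0],[[0,0,0],0,0],[[0,0,0],0,0]]' | python3 nudge.py>/dev/null; python3 st.py
python3 - <<'E'
from fit import *
from rig import env, get_image, observe, close_job
a=get_image("top");b=get_image("side")
A=cv2.resize(a["pixels"][150:240,220:320,::-1],None,fx=4,fy=4,interpolation=cv2.INTER_CUBIC)
B=cv2.resize(b["pixels"][180:270,235:335,::-1],None,fx=4,fy=4,interpolation=cv2.INTER_CUBIC)
A,B=[cv2.convertScaleAbs(x,alpha=1.6) for x in(A,B)]
bb=np.load("b.npy");P=bench(bb,plate([0,0,0,0],PC))   # predicted seated plate
for n,I,o in(("top",A,[220,150]),("side",B,[235,180])):
    for u in proj(n,P): cv2.circle(I,tuple(int(v) for v in (u+.5-o)*4-.5),2,(0,0,255),-1)
cv2.imwrite("pics/c6.png",np.hstack([A,B]))
E
```

```text
TCP bench mm [  5.3917 291.5252] z 144.82459754584215 F bench [ 0.3664 -0.0879] -1.0816683726143812 tooly yaw err deg 0.10552500385128633 w -0.00033501334699127214 t 10.7
```

View pics/c6.png

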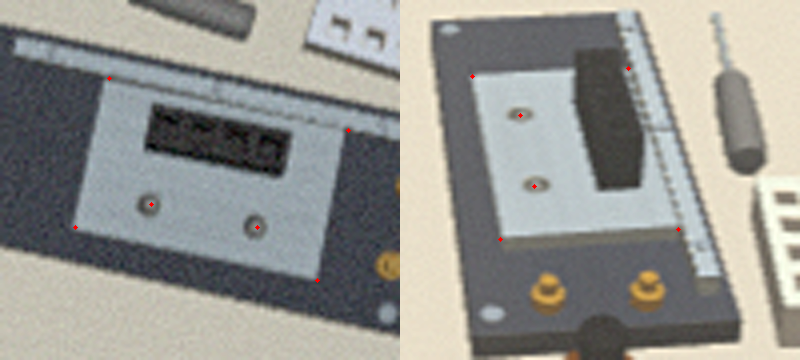

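The predicted seated outline matches the plate in both views. Pins are visible in both holes, the plate is flat, and the hand is clear. I'll hand it in.

```bash
python3 -c "
from rig import env, get_image, observe, close_job
print(close_job())"
```

```text
the job is handed in; nothing more can be done
None
```

The plate now lies flat on the bench with both holes over the pins and the hand clear, and I handed the job in at about 11 s of robot time; no verdict came back.

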